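# Swap two hand trays at the setting bench and build the covered feed stack

### The job

The blue feed nest still holds the empty cream tray, while the amber tray of minute hands was left in the grey return nest: swap the two, resting one of them on a free spot such as the cork pad meanwhile. Hour hands are set first, so then stack the green tray of hour hands on top of the amber tray and close the stack with the dust cover, with the chamfered ends matched and every tray and the cover fully seated in the rim below it. Keep trays and cover level and set them down rather than drop them, and leave the bottle, the loupe and the glass jar where they stand.

Things in the scene. Friction and masses are not known exactly. Their poses are not given: they have to be found in the camera images.
- cream_tray: Empty cream tray 96 (own x) x 64 (own y) x 24 high, +x corners chamfered 14 mm; origin: underside centre, z up. Walls z 6 to 24, grip across the 64. 90 g. Foot (z 0 to 6, 87x55) drops into a tray rim or nest (mouth 91x59), one way round only. Seated, its origin is 18 mm above that of the tray below, 8 above a nest's. Starts in the blue nest, belongs in the grey one.
- amber_tray: Amber-yellow tray with long dark minute hands in it; shape, axes, origin and grip as the cream tray. Foot (z 0 to 6, 87x55) drops into a tray rim or nest (mouth 91x59), one way round only. Seated, its origin is 18 mm above that of the tray below, 8 above a nest's. Starts in the grey nest, belongs in the blue one.
- green_tray: Pale green tray with short blue hour hands in it; shape, axes, origin and grip as the cream tray. Foot (z 0 to 6, 87x55) drops into a tray rim or nest (mouth 91x59), one way round only. Seated, its origin is 18 mm above that of the tray below, 8 above a nest's. Starts on the bench, belongs on the amber tray.
- dust_cover: Dust cover, dark frame and clear pane, 96 (own x) x 64 (own y), +x corners chamfered, same foot as the trays (z 0 to 6), plate z 6 to 10, grip bar 38 (x) x 14 (y), z 10 to 31: grip across the 14. Origin: underside centre, z up; 18 mm above the tray's when seated. About 80 g. Starts on the bench, belongs on the green tray.
- feed_nest: Blue nest. Fixed locating plate 112 by 80 by 8 with a raised rim 96 by 64 (walls 2.5 thick, z 8 to 13), its long side along its own x, chamfered corners at its +x end; takes a tray foot, whose underside then rests on the plate at z 8. Origin: centre of the underside, on the bench.
- return_nest: Grey nest. Fixed locating plate 112 by 80 by 8 with a raised rim 96 by 64 (walls 2.5 thick, z 8 to 13), its long side along its own x, chamfered corners at its +x end; takes a tray foot, whose underside then rests on the plate at z 8. Origin: centre of the underside, on the bench.
- cork_pad: Flat cork pad 120 by 90 (own x by y), 3 thick, fixed on the bench, empty: a free spot on which a tray can be rested. Origin: centre of its underside, on the bench.
- red_cap_bottle: White bottle with a red cap, 29 across, 61 high. A bystander: leave it where it stands. Origin: centre of the underside, z up.
- loupe: Black eye loupe, 37 across, 32 high. A bystander: leave it where it stands. Origin: centre of the underside, z up.
- glass_jar: Round glass dish with a black knobbed lid, 60 across, 36 high. A bystander: leave it where it stands. Origin: centre of the underside, z up.

How it is judged:
By the outcome, as a careful person would: the job done as asked, in the order asked, and still so for the second after the job is handed in, with the robot touching nothing.
It also fails if it takes over 131 s, if anything falls off the work surface, if the arm or the gripper's body presses on something with over 40 N, if the wrist force passes 120 N, or if a joint passes its speed limit or range.

### The arm

A 6-joint arm with a two-finger parallel gripper is mounted at the origin on a cart in front of the work surface, level with it; the furniture and walls round the work are solid. World frame = base frame: x ahead of the robot, y to its left, z up, the work surface at z = 0. Lengths are in m, angles in rad, forces in N, time in s.
With the tool pointing down it reaches from about 0.375 to 0.975 m from the base axis. Payload 3.8 kg.
Tool frame: the origin (TCP) lies midway between the tips of the shut fingers; the grasp point (between the pads) lies 19 mm behind it; z points along the fingers, y is the direction in which the jaws open and shut (so a half turn about z gives the same grasp; the last joint's range is limited). The gripper opens to 85 mm and grips with 20 to 120 N. Pads are 22 mm wide; open, the fingers measure 114 mm over their backs; the gripper's body (76 mm by 85 mm) begins 54 mm behind the grasp point. The pads swing forward as they close: fully open they stand 13 mm farther back than shut.
Start: joints at [-1.381, 0.264, 1.604, -0, 1.274, -0.037], TCP at [0.152, -0.658, 0.231] pointing down, gripper open.
Joint ranges: [-2.63, 2.63], [-0.94, 2.18], [0.31, 2.57], [-1.31, 4.45], [0, 2.66], [-2.55, 2.55]. Speed limits (rad/s): [2.57, 2.57, 3.14, 3.14, 3.14, 3.14].

### API

Orientations are given as a rotation vector (axis times angle).
In Python, from workcell import bot gives the robot as it stands.
- The arm moves only by the tool drive_tool, never from a script. Its argument "deltas" is a list of rows, each an object with "hand": the opening, from 0 (shut) to 1 (fully open); "offset": the shift along the world's x, y, z in cm, a list of three; "angular": the turn, a rotation vector about the world's x, y, z in degrees, a list of three. A call has 1 to 8 rows; each row is the pose to reach, as a shift and turn from the pose commanded when the call began; what a row does not reach only later rows make up. A row lasts 1/8 s, in which the tool goes at most 62.5 mm and 10.7 degrees, less where a joint would pass 70% of its speed; a pose out of reach is approached as far as the arm can. A call with a gripper value outside its range is refused whole. The fingers move at their own pace and stop on an object; "force" is the grip in N (left out, the last holds). Time passes only in rows, so rows that repeat a pose let the fingers close. It gives the time, the measured TCP pose, the force and the opening at its end, in the units of the state.
- bot.read_state(): the state, without advancing time (a new reading comes with each control period).
- bot.read_camera(name): name is "scene" or "top" or "wrist"; returns a dict with "frame" (384x512x3 uint8, blue, green, red), "mtx" (3x3 intrinsics, pixels), "R" (3x3) and "t" (3): a world point X has camera coordinates R X + t. Camera axes: x right, y down, z forward; pixel columns grow to the right and rows downward; lengths in m; the calibration is good to about 2 mm. A picture is of the moment at which its call begins. There is no depth.
- bot.finish_job(): hands the job in, once; it reports no verdict.
The state is a dict: "time": time; "q": joint angles; "joint_vel": joint speeds; "joint_torque": joint torques, N m; "tool_pos": TCP position; "tcp_rot": TCP orientation; "wrist_force": force on the tool from outside, world axes, zero at the start; "torque": the same for the moment, N m; "width": opening from 0.0 (shut) to 1.0 (fully open).
Only numpy, scipy, OpenCV 4.12 (cv2) and the standard library are available. Lean on these libraries where they do the work, as an engineer would, in place of code of your own. Each camera call takes 0.05 s, during which the arm holds its last target. There are 200 camera calls.

## Working session

There is one attempt and no reset: what is moved stays moved. The work goes in short steps, Python scripts to look and compute and a tool call to move; the robot and the scene stay as the last step left them, time stands still between calls to the robot, and variables do not carry over. Pictures are saved under pics/ and viewed, about 12 in all and at most 16, crops included, and the job is handed in when it is done.

Besides the shell and the picture viewer there is one more tool, called after "Request:" by a JSON object that holds its "op" and its "data". drive_tool: Moves the arm, as the interface text tells. Its arguments: {"type":"object","properties":{"deltas":{"type":"array"},"force":{"type":"number"}},"required":["deltas"]}

```bash
mkdir -p pics; cat > h.py <<'E'
import numpy as np, cv2
from workcell import bot
def snap(name,fn,crop=None,scale=1):
    c=bot.read_camera(name); f=c["frame"]
    np.savez('cam_%s.npz'%name,**{k:np.array(c[k]) for k in("mtx","R","t","frame")})
    if crop: x0,y0,x1,y1=crop; f=f[y0:y1,x0:x1]
    if scale!=1: f=cv2.resize(f,None,fx=scale,fy=scale,interpolation=cv2.INTER_CUBIC)
    cv2.imwrite('pics/'+fn,f); return c
def back(c,uv,z):
    "pixels -> world points on height z"
    uv=np.atleast_2d(np.array(uv,float)); K,R,t=map(np.array,(c["mtx"],c["R"],c["t"]))
    d=np.c_[uv,np.ones(len(uv))]@np.linalg.inv(K).T@R; o=-R.T@t
    return o+d*((z-o[2])/d[:,2])[:,None]
def proj(c,P):
    P=np.atleast_2d(P)@np.array(c["R"]).T+np.array(c["t"]); p=P@np.array(c["mtx"]).T
    return p[:,:2]/p[:,2:]
E
python3 - <<'E'
from h import *
for n in("top","scene"):
    c=snap(n,n+'1.png',scale=1.5); print(n,c["mtx"],-np.array(c["R"]).T@c["t"]); print(c["R"])
s=bot.read_state(); print(s)
E
```

```text
top [[383.97325546   0.         256.58307691]
 [  0.         383.97325546 194.50766943]
 [  0.           0.           1.        ]] [0.46759562 0.03649021 0.9027213 ]
[[-0.015543   -0.99948653  0.02801943]
 [-0.99652021  0.01318966 -0.08230125]
 [ 0.08188942 -0.02920114 -0.99621354]]
scene [[420.03188382   0.         245.75762833]
 [  0.         420.03188382 191.89426338]
 [  0.           0.           1.        ]] [ 0.20204744 -0.56117232  0.60535822]
[[ 0.86193486 -0.50701414 -0.00222715]
 [-0.32067744 -0.54174552 -0.77696704]
 [ 0.39272673  0.67040917 -0.62953734]]
{'time': 0.1, 'q': array([-1.38088366e+00,  2.64733401e-01,  1.60525550e+00,  6.28521257e-06,
        1.27369043e+00, -3.68722539e-02]), 'joint_vel': array([ 0.00208778, -0.00129808, -0.00187035, -0.0023338 , -0.00034598,
        0.00097909]), 'joint_torque': array([ 7.62227464e-04, -5.16704786e+01, -3.68591166e+01, -2.07131609e-05,
        6.21799220e-03,  1.43617956e-05]), 'tool_pos': array([ 0.15166369, -0.65705745,  0.2300393 ]), 'tcp_rot': array([-3.11934987e+00, -3.55231667e-01,  2.41000807e-04]), 'wrist_force': array([ 0.76589755,  0.3237014 , -0.13277829]), 'torque': array([0.03441144, 0.04524324, 0.01662045]), 'width': 0.9988406815299448}
```

View pics/top1.png

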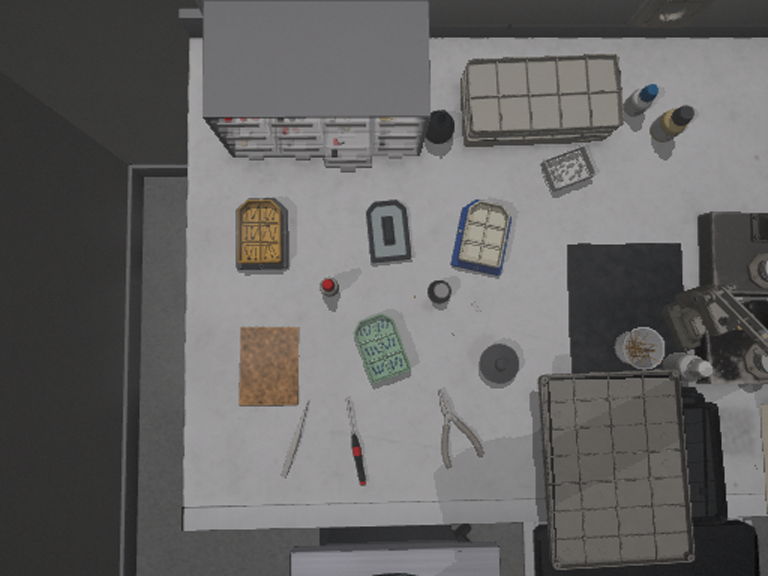

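View pics/scene1.png

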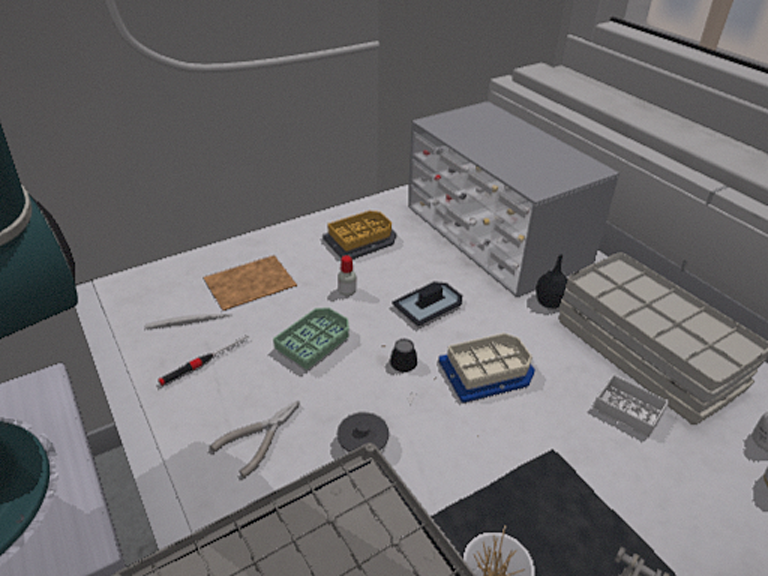

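The top view (1.5×) shows the amber tray in the grey nest at (262,234), the cover at (389,231), cream in the blue nest at (481,236), green at (383,350) and cork at (269,366). The bottle (328,287), loupe (439,291) and jar (499,364) stand between them. I'll enlarge this region to measure it.

```bash
python3 - <<'E'
from h import *
f=np.load('cam_top.npz')["frame"]
cv2.imwrite('pics/c.png',cv2.resize(f[125:275,150:350],None,fx=4,fy=4,interpolation=cv2.INTER_CUBIC))
E
```

```text
(no output)
```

View pics/c.png

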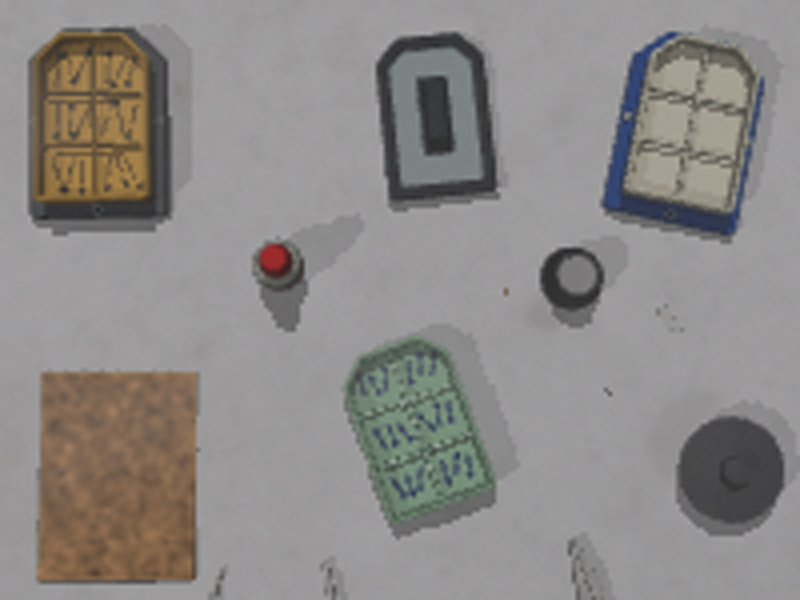

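```bash
cat >> h.py <<'E'
from scipy.optimize import least_squares
TR=np.array([[-48,32],[-48,-32],[34,-32],[48,-18],[48,18],[34,32]])/1e3   # rear-left, rear-right, right, front-right, front-left, left
def fit(c,uv,z,M=TR,idx=None,p0=(0.6,0,0)):
    idx=range(len(uv)) if idx is None else idx
    def W(p): a=p[2]; return np.c_[M[list(idx)]@np.array([[np.cos(a),np.sin(a)],[-np.sin(a),np.cos(a)]])+p[:2],np.full(len(uv),z)]
    w=back(c,uv,z)
    r=least_squares(lambda p:(W(p)-w)[:,:2].ravel(),p0)
    return np.r_[r.x[:2]*1e3,np.degrees(r.x[2])].round(1), (np.linalg.norm((W(r.x)-w),axis=1)*1e3).round(1)
E
python3 - <<'E'
from h import *
c=np.load('cam_top.npz')
N=lambda L:np.array(L)/4+[150,125]-.375
NEST=np.array([[-56,40],[-56,-40]])/1e3
print('amber',fit(c,N([(38,203),(154,201),(151,60),(125,30),(55,30),(31,58)]),.032))
print('cream',fit(c,N([(622,207),(738,214),(758,75),(738,48),(675,38),(645,65)]),.032))
print('green',fit(c,N([(398,527),(494,490),(450,362),(422,342),(365,358),(347,392)]),.024))
print('cover',fit(c,N([(392,203),(496,190),(484,62),(462,33),(398,38),(378,70)]),.010))
CK=np.array([[-60,45],[-60,-45],[60,-45],[60,45]])/1e3
print('cork',fit(c,N([(38,580),(196,580),(199,372),(40,372)]),.003,CK))
print('cork',fit(c,N([(38,580),(196,580),(199,372),(40,372)]),.003,CK[:,::-1]*[1,-1]))
print('bottle,loupe,jar',back(c,N([(277,268)]),.03),back(c,N([(572,280)]),.016),back(c,N([(732,470)]),.02))
E
```

```text
amber (array([635.1, 200.8,   1.3]), array([0.8, 2.5, 3. , 2. , 3.7, 2.6]))
cream (array([ 625.5, -143.7,   -9. ]), array([5.1, 1.4, 2. , 2.3, 2.1, 2.4]))
green (array([453.6,  17.1,  17.8]), array([3.3, 3.4, 3.9, 0.8, 2.2, 0.2]))
cover (array([636.3,   3.5,   4.5]), array([1.1, 2.7, 3.3, 2.1, 1.7, 2.4]))
cork (array([430.2, 191. ,  -0.8]), array([0.5, 0.3, 1. , 1.2]))
cork (array([430.2, 191. ,  89.2]), array([0.5, 0.3, 1. , 1.2]))
bottle,loupe,jar [[0.54705484 0.09668037 0.03      ]] [[ 0.53910204 -0.07329113  0.016     ]] [[ 0.42811121 -0.16239323  0.02      ]]
```

Residuals are within 2–5 mm, which is enough to approach with. Before crossing I'll check the wrist view and what stands on the way.

```bash
python3 - <<'E'
from h import *
c=snap("wrist",'w0.png'); print(c["mtx"][0][0],-np.array(c["R"]).T@c["t"],c["R"])
t=np.load('cam_top.npz'); print(proj(t,[[.152,-.658,.23],[.152,-.658,.4],[.39,-.4,.3]])*1.5)
a=c["frame"]; b=cv2.resize(t["frame"][120:264,352:512],None,fx=384/144,fy=384/144)
cv2.imwrite('pics/w0.png',cv2.resize(np.hstack([a[:,:400],b[:,:400]]),None,fx=.97,fy=.97))
E
```

```text
268.9666107872159 [ 0.22203516 -0.64098264  0.37258646] [[ 0.22514861 -0.9743215  -0.00239295]
 [-0.93324812 -0.21636158  0.28676753]
 [-0.27992151 -0.0623321  -0.95799721]]
[[ 974.33600921  604.3516308 ]
 [1181.44696782  694.97332431]
 [ 784.06270746  406.77028789]]
```

View pics/w0.png

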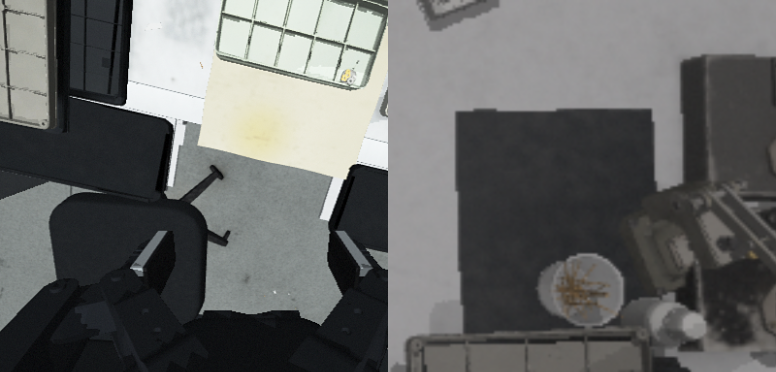

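The wrist camera sees the fingers at the bottom of its frame. A microscope-like item stands near y≈-0.45, so I'll go high and inside its radius.

Request:
{"op": "drive_tool", "data": {"deltas": [{"hand": 1,"offset": [0,0,6],"angular": [0,0,0]},{"hand": 1,"offset": [0,2,12],"angular": [0,0,0]},{"hand": 1,"offset": [2,6,17],"angular": [0,0,0]},{"hand": 1,"offset": [5,10,20],"angular": [0,0,0]},{"hand": 1,"offset": [8,15,22],"angular": [0,0,0]},{"hand": 1,"offset": [11,20,22],"angular": [0,0,0]},{"hand": 1,"offset": [14,25,22],"angular": [0,0,-5]},{"hand": 1,"offset": [16,30,22],"angular": [0,0,-10]}]}}

```text
time: 1.15
tool_pos: [0.3126, -0.3558, 0.451]
tcp_rot: [-3.14, -0.078, -0.0]
wrist_force: [-0.0, -0.1, 1.1]
width: 1.002
```

Request:
{"op": "drive_tool", "data": {"deltas": [{"hand": 1,"offset": [5,3,0],"angular": [0,0,-5]},{"hand": 1,"offset": [10,6,0],"angular": [0,0,-10]},{"hand": 1,"offset": [15,10,-4],"angular": [0,0,-12]},{"hand": 1,"offset": [20,14,-8],"angular": [0,0,-12]},{"hand": 1,"offset": [25,18,-12],"angular": [0,0,-12]},{"hand": 1,"offset": [28,21.4,-17],"angular": [0,0,-12]},{"hand": 1,"offset": [29,21.4,-22],"angular": [0,0,-12]},{"hand": 1,"offset": [29,21.4,-27],"angular": [0,0,-12]}]}}

```text
time: 2.15
tool_pos: [0.6021, -0.1433, 0.1912]
tcp_rot: [3.132, -0.243, 0.003]
wrist_force: [0.1, -0.1, -1.1]
width: 0.999
```

```bash
python3 - <<'E'
from h import *
c=snap("wrist",'w1.png',scale=1.5); print(-np.array(c["R"]).T@c["t"]);print(proj(c,[[.6255,-.1437,.032]])*1.5, bot.read_state()["tool_pos"])
E
```

```text
[ 0.67306129 -0.15464723  0.33384755]
[[383.69906601 234.6913911 ]] [ 0.59608434 -0.14142058  0.18020826]
```

View pics/w1.png

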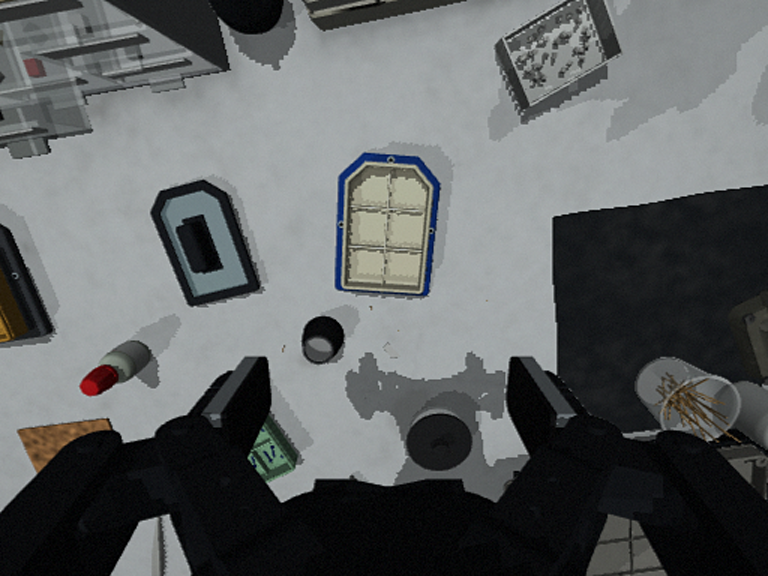

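The wrist view (1.5×) shows the cream tray in the blue nest centred near (388,230). The loupe (323,340) is clear of the fingers. I'll enlarge it for a fit.

```bash
python3 - <<'E'
from h import *
f=np.load('cam_wrist.npz')["frame"]
cv2.imwrite('pics/w1c.png',cv2.resize(f[95:205,210:310],None,fx=5.4,fy=5.4,interpolation=cv2.INTER_CUBIC))
print(bot.read_state()["tool_pos"],bot.read_state()["time"])
E
```

```text
[ 0.59608434 -0.14142058  0.18020826] 2.2
```

View pics/w1c.png

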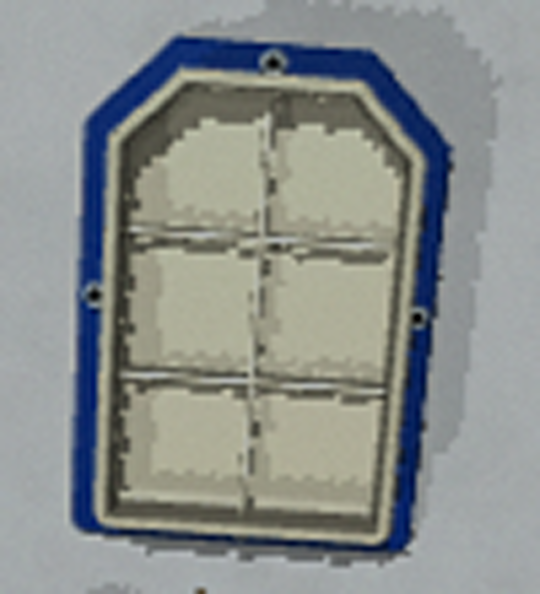

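```bash
python3 - <<'E'
from h import *
c=np.load('cam_wrist.npz')
N=lambda L:np.array(L)/5.4+[210,95]-.4
print('cream',fit(c,N([(98,527),(386,545),(424,160),(362,80),(186,68),(106,140)]),.032))
h=back(c,N([(93,294),(418,317),(273,62)]),.008); print(h, (h[0]+h[1])/2, np.degrees(np.arctan2(*(h[0]-h[1])[:2]))*-1)
print(bot.read_state()["tool_pos"],bot.read_state()["tcp_rot"])
E
```

```text
cream (array([ 628.9, -145.7,  -12.7]), array([0.6, 0.7, 0.4, 0.3, 0.9, 0.7]))
[[ 0.63599197 -0.10967226  0.008     ]
 [ 0.61968618 -0.18083048  0.008     ]
 [ 0.6786642  -0.15698954  0.008     ]] [ 0.62783908 -0.14525137  0.008     ] -12.90641249019809
[ 0.59608434 -0.14142058  0.18020826] [-3.12852756  0.24354591  0.02200215]
```

Request:
{"op": "drive_tool", "data": {"deltas": [{"hand": 1,"offset": [2.7,-0.2,-4],"angular": [0,0,-4]},{"hand": 1,"offset": [2.7,-0.2,-9],"angular": [0,0,-4]},{"hand": 1,"offset": [2.7,-0.2,-12],"angular": [0,0,-4]},{"hand": 1,"offset": [2.7,-0.2,-13],"angular": [0,0,-4]},{"hand": 1,"offset": [2.7,-0.2,-13],"angular": [0,0,-4]},{"hand": 1,"offset": [2.7,-0.2,-13],"angular": [0,0,-4]}]}}

```text
time: 2.95
tool_pos: [0.6289, -0.1473, 0.0649]
tcp_rot: [3.121, -0.356, 0.006]
wrist_force: [0.9, 0.2, 1.1]
width: 0.994
```

Request:
{"op": "drive_tool", "data": {"deltas": [{"hand": 1,"offset": [0,0.1,-3],"angular": [0,0,0]},{"hand": 1,"offset": [0,0.1,-5],"angular": [0,0,0]},{"hand": 1,"offset": [0,0.1,-5.5],"angular": [0,0,0]},{"hand": 1,"offset": [0,0.1,-5.5],"angular": [0,0,0]}]}}

```text
time: 3.45
tool_pos: [0.6273, -0.1457, 0.0075]
tcp_rot: [-3.121, 0.356, 0.0]
wrist_force: [-0.5, -0.7, -0.3]
width: 0.997
```

Request:
{"op": "drive_tool", "data": {"deltas": [{"hand": 1,"offset": [0,0,-0.3],"angular": [0,0,0]},{"hand": 0.7,"offset": [0,0,-0.3],"angular": [0,0,0]},{"hand": 0.6,"offset": [0,0,-0.3],"angular": [0,0,0]},{"hand": 0.6,"offset": [0,0,-0.3],"angular": [0,0,0]},{"hand": 0.6,"offset": [0,0,-0.3],"angular": [0,0,0]},{"hand": 0.6,"offset": [0,0,-0.3],"angular": [0,0,0]}], "force": 40}}

```text
time: 4.2
tool_pos: [0.628, -0.1453, 0.0052]
tcp_rot: [-3.121, 0.356, -0.002]
wrist_force: [-0.6, 3.4, 5.6]
width: 0.739
```

```bash
python3 - <<'E'
from h import *
c=snap("wrist",'w2.png',scale=1.5); print(bot.read_state()["tool_pos"])
E
```

```text
[ 0.62805141 -0.14531786  0.00527563]
```

View pics/w2.png

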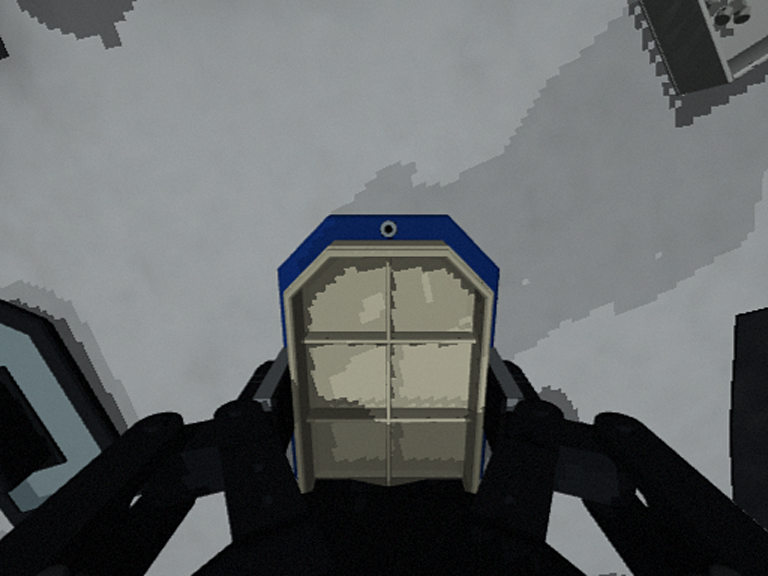

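The tray is gripped squarely (width 0.739 ≈ 63 mm), with its front rim at row 249 (1.5×). That pose is my reference for a tray seated in the blue nest. Next I lift it.

Request:
{"op": "drive_tool", "data": {"deltas": [{"hand": 0.6,"offset": [0,0,1],"angular": [0,0,0]},{"hand": 0.6,"offset": [0,0,3],"angular": [0,0,0]},{"hand": 0.6,"offset": [0,0,7],"angular": [0,0,0]},{"hand": 0.6,"offset": [0,0,12],"angular": [0,0,0]},{"hand": 0.6,"offset": [-2,4,13],"angular": [0,0,3]},{"hand": 0.6,"offset": [-4.8,9,13],"angular": [0,0,7]},{"hand": 0.6,"offset": [-7.6,14,13],"angular": [0,0,11]},{"hand": 0.6,"offset": [-10.4,19,13],"angular": [0,0,13]}]}}

```text
time: 5.25
tool_pos: [0.5228, 0.0451, 0.1359]
tcp_rot: [3.141, 0.001, 0.003]
wrist_force: [0.1, 0.3, 0.2]
width: 0.74
```

Request:
{"op": "drive_tool", "data": {"deltas": [{"hand": 0.6,"offset": [-3,5,0],"angular": [0,0,0]},{"hand": 0.6,"offset": [-6,10,-1],"angular": [0,0,0]},{"hand": 0.6,"offset": [-9.4,14.6,-4],"angular": [0,0,0]},{"hand": 0.6,"offset": [-9.4,14.6,-8],"angular": [0,0,0]},{"hand": 0.6,"offset": [-9.4,14.6,-11],"angular": [0,0,0]},{"hand": 0.6,"offset": [-9.4,14.6,-12],"angular": [0,0,0]},{"hand": 0.6,"offset": [-9.4,14.6,-12],"angular": [0,0,0]},{"hand": 0.6,"offset": [-9.4,14.6,-12],"angular": [0,0,0]}]}}

```text
time: 6.25
tool_pos: [0.431, 0.1905, 0.016]
tcp_rot: [-3.141, 0.001, -0.004]
wrist_force: [0.4, 0.2, -0.9]
width: 0.74
```

Request:
{"op": "drive_tool", "data": {"deltas": [{"hand": 0.6,"offset": [0,0,-0.8],"angular": [0,0,0]},{"hand": 0.6,"offset": [0,0,-1.2],"angular": [0,0,0]},{"hand": 0.6,"offset": [0,0,-1.4],"angular": [0,0,0]},{"hand": 0.6,"offset": [0,0,-1.6],"angular": [0,0,0]},{"hand": 0.6,"offset": [0,0,-1.6],"angular": [0,0,0]}]}}

```text
time: 6.88
tool_pos: [0.4291, 0.1902, 0.0002]
tcp_rot: [3.141, -0.0, -0.003]
wrist_force: [-7.6, -3.7, 19.3]
width: 0.743
```

Request:
{"op": "drive_tool", "data": {"deltas": [{"hand": 0.85,"offset": [0,0,0],"angular": [0,0,0]},{"hand": 1,"offset": [0,0,0],"angular": [0,0,0]},{"hand": 1,"offset": [0,0,0],"angular": [0,0,0]},{"hand": 1,"offset": [0,0,3],"angular": [0,0,0]},{"hand": 1,"offset": [0,0,8],"angular": [0,0,0]},{"hand": 1,"offset": [4,0,13],"angular": [0,0,0]},{"hand": 1,"offset": [9,0.5,17],"angular": [0,0,0]},{"hand": 1,"offset": [14,1,18],"angular": [0,0,0]}]}}

```text
time: 7.88
tool_pos: [0.5726, 0.2011, 0.1824]
tcp_rot: [-3.14, -0.0, -0.009]
wrist_force: [0.3, 1.0, -0.4]
width: 1.0
```

Request:
{"op": "drive_tool", "data": {"deltas": [{"hand": 1,"offset": [3,0,0],"angular": [0,0,1]},{"hand": 1,"offset": [3,0,0],"angular": [0,0,1]},{"hand": 1,"offset": [3,0,0],"angular": [0,0,1]},{"hand": 1,"offset": [3,0,0],"angular": [0,0,1]}]}}

```text
time: 8.38
tool_pos: [0.5978, 0.2003, 0.1778]
tcp_rot: [3.141, 0.028, -0.003]
wrist_force: [-0.7, 0.0, 0.4]
width: 1.002
```

```bash
python3 - <<'E'
from h import *
s=bot.read_state();print(s["tool_pos"],s["tcp_rot"],s["width"])
c=snap("wrist",'w3.png',crop=(195,75,315,205),scale=4.6)
E
```

```text
[0.59781789 0.20025419 0.17779434] [ 3.14112189e+00  2.76852556e-02 -2.63619650e-03] 1.001568351574418
```

View pics/w3.png

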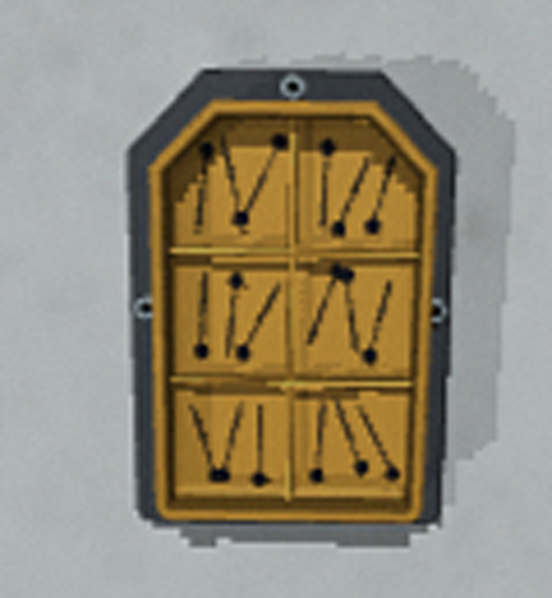

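The view shows the amber tray seated in the grey nest, with its chamfers forward. Rim corners in the crop are at about (157,521), (420,521), (434,166), (376,101), (211,101) and (149,168).

```bash
python3 - <<'E'
from h import *
c=np.load('cam_wrist.npz')
N=lambda L:np.array(L)/4.6+[195,75]-.4
print('amber',fit(c,N([(157,521),(420,521),(434,166),(376,101),(211,101),(149,168)]),.032))
h=back(c,N([(144,307),(437,311),(292,86)]),.008); print(h, (h[0]+h[1])/2, np.degrees(np.arctan2(*(h[0]-h[1])[:2]))*-1)
E
```

```text
amber (array([6.356e+02, 2.019e+02, 6.000e-01]), array([0.3, 0.4, 0.6, 0.5, 0.2, 0.4]))
[[0.63551045 0.23858493 0.008     ]
 [0.63583583 0.16543384 0.008     ]
 [0.68805803 0.20255452 0.008     ]] [0.63567314 0.20200938 0.008     ] 0.25485354349754746
```

Request:
{"op": "drive_tool", "data": {"deltas": [{"hand": 1,"offset": [2,0.2,-5],"angular": [0,0,-0.5]},{"hand": 1,"offset": [3.7,0.2,-9],"angular": [0,0,-0.5]},{"hand": 1,"offset": [3.7,0.2,-12],"angular": [0,0,-0.5]},{"hand": 1,"offset": [3.7,0.2,-14],"angular": [0,0,-0.5]},{"hand": 1,"offset": [3.7,0.2,-14],"angular": [0,0,-0.5]},{"hand": 1,"offset": [3.7,0.2,-14],"angular": [0,0,-0.5]}]}}

```text
time: 9.18
tool_pos: [0.6372, 0.2027, 0.04]
tcp_rot: [-3.141, -0.014, -0.003]
wrist_force: [0.2, 0.1, 0.1]
width: 1.0
```

Request:
{"op": "drive_tool", "data": {"deltas": [{"hand": 1,"offset": [-0.1,0,-2],"angular": [0,0,0]},{"hand": 1,"offset": [-0.1,0,-3.2],"angular": [0,0,0]},{"hand": 1,"offset": [-0.1,0,-3.4],"angular": [0,0,0]},{"hand": 1,"offset": [-0.1,0,-3.4],"angular": [0,0,0]},{"hand": 1,"offset": [-0.1,0,-3.4],"angular": [0,0,0]}]}}

```text
time: 9.8
tool_pos: [0.6358, 0.2024, 0.0048]
tcp_rot: [-3.141, -0.014, -0.001]
wrist_force: [0.6, -1.2, -0.7]
width: 0.999
```

Request:
{"op": "drive_tool", "data": {"deltas": [{"hand": 0.7,"offset": [-0.05,0,0],"angular": [0,0,0]},{"hand": 0.6,"offset": [-0.05,0,0],"angular": [0,0,0]},{"hand": 0.6,"offset": [-0.05,0,0],"angular": [0,0,0]},{"hand": 0.6,"offset": [-0.05,0,0],"angular": [0,0,0]},{"hand": 0.6,"offset": [-0.05,0,0],"angular": [0,0,0]}]}}

```text
time: 10.42
tool_pos: [0.6353, 0.202, 0.0052]
tcp_rot: [3.141, 0.014, 0.001]
wrist_force: [-0.2, -2.7, 4.4]
width: 0.742
```

```bash
python3 - <<'E'
from h import *
s=bot.read_state();print(s["tool_pos"],s["tcp_rot"],s["width"])
c=snap("wrist",'w4.png',scale=1.5)
E
```

```text
[0.63530172 0.20199835 0.00522437] [3.14126355e+00 1.37644486e-02 1.35516623e-03] 0.742203945148192
```

View pics/w4.png

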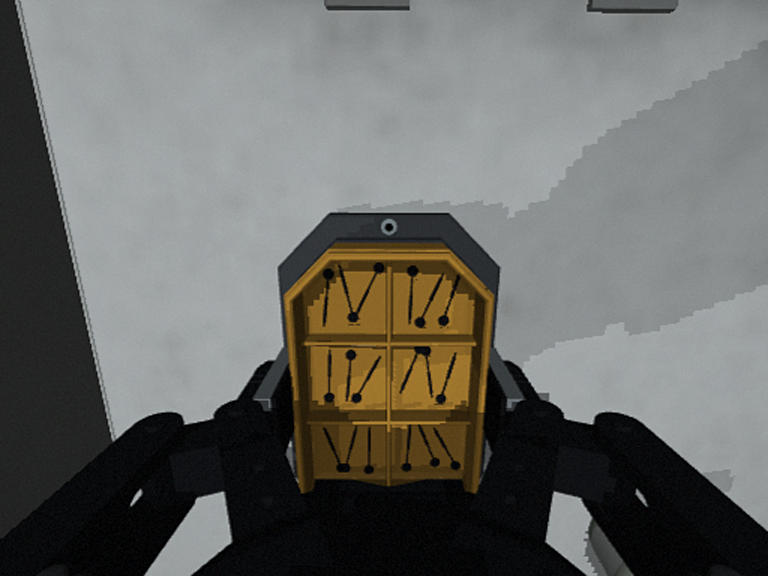

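The amber grip is centred, with its front rim at row 251 against 249 for cream, a 0.6 mm difference. I'll lift it over to the blue nest, aiming for TCP (0.6276,-0.1453) at yaw -12.9°.

Request:
{"op": "drive_tool", "data": {"deltas": [{"hand": 0.6,"offset": [0,0,1],"angular": [0,0,0]},{"hand": 0.6,"offset": [0,0,3],"angular": [0,0,0]},{"hand": 0.6,"offset": [0,0,7],"angular": [0,0,0]},{"hand": 0.6,"offset": [0,-2,11],"angular": [0,0,0]},{"hand": 0.6,"offset": [0,-7,12],"angular": [0,0,-3]},{"hand": 0.6,"offset": [-0.3,-12.5,12],"angular": [0,0,-6]},{"hand": 0.6,"offset": [-0.5,-18,12],"angular": [0,0,-9]},{"hand": 0.6,"offset": [-0.7,-23.5,12],"angular": [0,0,-13.4]}]}}

```text
time: 11.48
tool_pos: [0.6281, -0.034, 0.1261]
tcp_rot: [-3.121, 0.356, -0.003]
wrist_force: [0.6, -0.2, -0.7]
width: 0.74
```

Request:
{"op": "drive_tool", "data": {"deltas": [{"hand": 0.6,"offset": [0,-5,0],"angular": [0,0,0]},{"hand": 0.6,"offset": [-0.1,-9,0],"angular": [0,0,0]},{"hand": 0.6,"offset": [-0.1,-11.2,-2],"angular": [0,0,0]},{"hand": 0.6,"offset": [-0.1,-11.2,-6],"angular": [0,0,0]},{"hand": 0.6,"offset": [-0.1,-11.2,-9],"angular": [0,0,0]},{"hand": 0.6,"offset": [-0.1,-11.2,-9.5],"angular": [0,0,0]},{"hand": 0.6,"offset": [-0.1,-11.2,-9.5],"angular": [0,0,0]},{"hand": 0.6,"offset": [-0.1,-11.2,-9.5],"angular": [0,0,0]}]}}

```text
time: 12.48
tool_pos: [0.6284, -0.1447, 0.0312]
tcp_rot: [3.121, -0.352, 0.005]
wrist_force: [0.9, -0.2, -0.5]
width: 0.743
```

Request:
{"op": "drive_tool", "data": {"deltas": [{"hand": 0.6,"offset": [0,-0.05,-0.6],"angular": [0,0,0]},{"hand": 0.6,"offset": [0,-0.05,-1.2],"angular": [0,0,0]},{"hand": 0.6,"offset": [0,-0.05,-1.2],"angular": [0,0,0]},{"hand": 0.6,"offset": [0,-0.05,-1.2],"angular": [0,0,0]}]}}

```text
time: 12.98
tool_pos: [0.6267, -0.1452, 0.0173]
tcp_rot: [-3.122, 0.353, 0.0]
wrist_force: [0.7, 0.7, -1.0]
width: 0.741
```

Request:
{"op": "drive_tool", "data": {"deltas": [{"hand": 0.6,"offset": [0.08,0,-0.2],"angular": [0,0,0]},{"hand": 0.6,"offset": [0.08,0,-0.6],"angular": [0,0,0]},{"hand": 0.6,"offset": [0.08,0,-0.9],"angular": [0,0,0]},{"hand": 0.6,"offset": [0.08,0,-1.1],"angular": [0,0,0]},{"hand": 0.6,"offset": [0.08,0,-1.2],"angular": [0,0,0]},{"hand": 0.6,"offset": [0.08,0,-1.2],"angular": [0,0,0]}]}}

```text
time: 13.72
tool_pos: [0.6276, -0.1451, 0.0053]
tcp_rot: [-3.122, 0.353, 0.0]
wrist_force: [0.1, -0.2, -1.3]
width: 0.741
```

Request:
{"op": "drive_tool", "data": {"deltas": [{"hand": 0.6,"offset": [0,0,-0.1],"angular": [0,0,0]},{"hand": 0.6,"offset": [0,0,-0.1],"angular": [0,0,0]},{"hand": 0.6,"offset": [0,0,-0.1],"angular": [0,0,0]}]}}

```text
time: 14.1
tool_pos: [0.6277, -0.1452, 0.0052]
tcp_rot: [-3.122, 0.353, -0.0]
wrist_force: [-3.6, 1.3, 4.9]
width: 0.737
```

Request:
{"op": "drive_tool", "data": {"deltas": [{"hand": 0.85,"offset": [0,0,0],"angular": [0,0,0]},{"hand": 1,"offset": [0,0,0.1],"angular": [0,0,0]},{"hand": 1,"offset": [0,0,0.1],"angular": [0,0,0]},{"hand": 1,"offset": [0,0,3],"angular": [0,0,0]},{"hand": 1,"offset": [0,0,8],"angular": [0,0,0]},{"hand": 1,"offset": [-2,3,12],"angular": [0,0,4]},{"hand": 1,"offset": [-5,8,12],"angular": [0,0,9]},{"hand": 1,"offset": [-8,13,12],"angular": [0,0,12.9]}]}}

```text
time: 15.1
tool_pos: [0.5476, -0.0143, 0.1255]
tcp_rot: [-3.142, -0.002, -0.004]
wrist_force: [-0.0, 0.6, -1.3]
width: 1.001
```

Request:
{"op": "drive_tool", "data": {"deltas": [{"hand": 1,"offset": [-3,5,0],"angular": [0,0,0]},{"hand": 1,"offset": [-6,10,0],"angular": [0,0,0]},{"hand": 1,"offset": [-9,15,0],"angular": [0,0,0]},{"hand": 1,"offset": [-11.9,20.5,-1],"angular": [0,0,0]},{"hand": 1,"offset": [-11.9,20.5,-6],"angular": [0,0,0]},{"hand": 1,"offset": [-11.9,20.5,-9],"angular": [0,0,0]},{"hand": 1,"offset": [-11.9,20.5,-9],"angular": [0,0,0]},{"hand": 1,"offset": [-11.9,20.5,-9],"angular": [0,0,0]}]}}

```text
time: 16.1
tool_pos: [0.4296, 0.19, 0.0354]
tcp_rot: [-3.141, 0.001, -0.002]
wrist_force: [0.5, -0.1, -0.4]
width: 1.001
```

Request:
{"op": "drive_tool", "data": {"deltas": [{"hand": 1,"offset": [0,0,-2],"angular": [0,0,0]},{"hand": 1,"offset": [0,0,-3.2],"angular": [0,0,0]},{"hand": 1,"offset": [0,0,-3.45],"angular": [0,0,0]},{"hand": 1,"offset": [0,0,-3.45],"angular": [0,0,0]},{"hand": 0.7,"offset": [0,0,-3.45],"angular": [0,0,0]},{"hand": 0.6,"offset": [0,0,-3.45],"angular": [0,0,0]},{"hand": 0.6,"offset": [0,0,-3.45],"angular": [0,0,0]},{"hand": 0.6,"offset": [0,0,-3.45],"angular": [0,0,0]}]}}

```text
time: 17.1
tool_pos: [0.4295, 0.1901, 0.0008]
tcp_rot: [-3.141, 0.0, -0.002]
wrist_force: [-1.3, -0.1, 6.6]
width: 0.739
```

```bash
python3 - <<'E'
from h import *
s=bot.read_state();print(s["tool_pos"],s["tcp_rot"],s["width"])
c=snap("wrist",'w5.png',scale=1.5)
E
```

```text
[0.42945479 0.19011611 0.00077797] [-3.14108965e+00  3.70324478e-05 -2.30755975e-03] 0.738683829443829
```

View pics/w5.png

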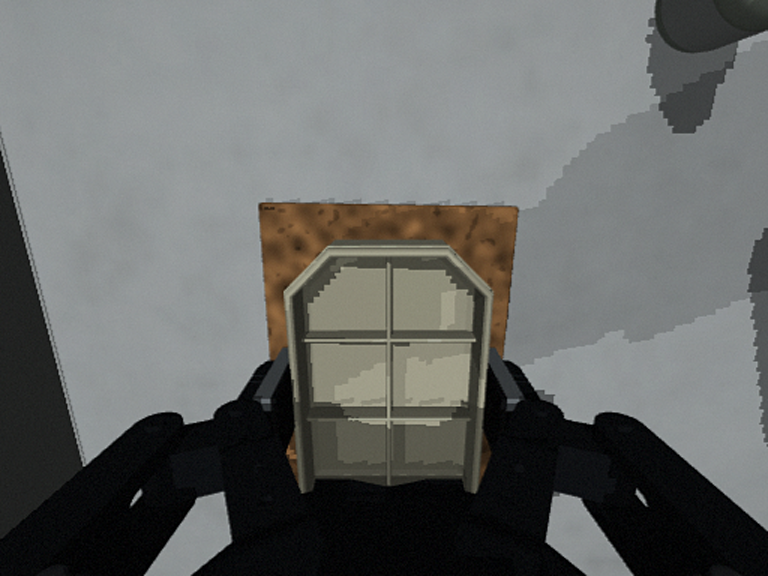

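Cream is held square, with its dividers at rows 340/418 (about 1 mm ahead of amber's). I'll aim at the grey nest, TCP (0.6343,0.2020).

Request:
{"op": "drive_tool", "data": {"deltas": [{"hand": 0.6,"offset": [0,0,1],"angular": [0,0,0]},{"hand": 0.6,"offset": [0,0,4],"angular": [0,0,0]},{"hand": 0.6,"offset": [1,0,8],"angular": [0,0,0]},{"hand": 0.6,"offset": [5,0.5,10],"angular": [0,0,0.4]},{"hand": 0.6,"offset": [10,1,10],"angular": [0,0,0.4]},{"hand": 0.6,"offset": [15,1.2,10],"angular": [0,0,0.4]},{"hand": 0.6,"offset": [19,1.2,9],"angular": [0,0,0.4]},{"hand": 0.6,"offset": [20.5,1.2,6],"angular": [0,0,0.4]}]}}

```text
time: 18.15
tool_pos: [0.6381, 0.2023, 0.0621]
tcp_rot: [-3.14, -0.01, -0.01]
wrist_force: [-0.1, -0.4, -1.2]
width: 0.737
```

Request:
{"op": "drive_tool", "data": {"deltas": [{"hand": 0.6,"offset": [0,0,-2],"angular": [0,0,0]},{"hand": 0.6,"offset": [0,0,-3.5],"angular": [0,0,0]},{"hand": 0.6,"offset": [0,0,-4],"angular": [0,0,0]},{"hand": 0.6,"offset": [0,0,-4],"angular": [0,0,0]},{"hand": 0.6,"offset": [0,0,-4],"angular": [0,0,0]}]}}

```text
time: 18.77
tool_pos: [0.6342, 0.2022, 0.0212]
tcp_rot: [-3.141, -0.011, -0.003]
wrist_force: [1.0, 0.4, 0.0]
width: 0.738
```

Request:
{"op": "drive_tool", "data": {"deltas": [{"hand": 0.6,"offset": [0.03,0,-0.5],"angular": [0,0,0]},{"hand": 0.6,"offset": [0.03,0,-0.8],"angular": [0,0,0]},{"hand": 0.6,"offset": [0.03,0,-1.1],"angular": [0,0,0]},{"hand": 0.6,"offset": [0.03,0,-1.4],"angular": [0,0,0]},{"hand": 0.6,"offset": [0.03,0,-1.6],"angular": [0,0,0]},{"hand": 0.6,"offset": [0.03,0,-1.6],"angular": [0,0,0]},{"hand": 0.6,"offset": [0.03,0,-1.6],"angular": [0,0,0]}]}}

```text
time: 19.65
tool_pos: [0.634, 0.202, 0.0058]
tcp_rot: [-3.142, -0.011, 0.0]
wrist_force: [-4.9, -1.6, 10.8]
width: 0.74
```

Request:
{"op": "drive_tool", "data": {"deltas": [{"hand": 0.85,"offset": [0,0,0],"angular": [0,0,0]},{"hand": 1,"offset": [0,0,0.1],"angular": [0,0,0]},{"hand": 1,"offset": [0,0,0.1],"angular": [0,0,0]},{"hand": 1,"offset": [0,0,4],"angular": [0,0,0]},{"hand": 1,"offset": [0,0,9],"angular": [0,0,0]},{"hand": 1,"offset": [-1,-1,14],"angular": [0,0,4]},{"hand": 1,"offset": [-5,-4.5,17],"angular": [0,0,9]},{"hand": 1,"offset": [-9,-8.5,17.5],"angular": [0,0,13]}]}}

```text
time: 20.65
tool_pos: [0.5454, 0.1166, 0.1824]
tcp_rot: [-3.119, -0.372, -0.01]
wrist_force: [0.0, -0.9, 0.7]
width: 1.003
```

Request:
{"op": "drive_tool", "data": {"deltas": [{"hand": 1,"offset": [-4,-4,0],"angular": [0,0,4.4]},{"hand": 1,"offset": [-8,-8,0],"angular": [0,0,4.4]},{"hand": 1,"offset": [-12.2,-11,0],"angular": [0,0,4.4]},{"hand": 1,"offset": [-12.2,-11,0],"angular": [0,0,4.4]},{"hand": 1,"offset": [-12.2,-11,0],"angular": [0,0,4.4]},{"hand": 1,"offset": [-12.2,-11,0],"angular": [0,0,4.4]}]}}

```text
time: 21.4
tool_pos: [0.4231, 0.0073, 0.1793]
tcp_rot: [-3.104, -0.487, -0.001]
wrist_force: [-0.1, -1.0, 0.5]
width: 1.003
```

```bash
python3 - <<'E'
from h import *
s=bot.read_state();print(s["tool_pos"],s["tcp_rot"],s["width"])
c=snap("wrist",'w6.png',crop=(195,75,315,205),scale=4.6); print(proj(c,[.4536,.0171,.024]))
E
```

```text
[0.42313357 0.00732145 0.17925606] [-3.10353441e+00 -4.87096595e-01 -1.33138146e-03] 1.0029291550689188
[[258.98685568 149.05620777]]
```

View pics/w6.png

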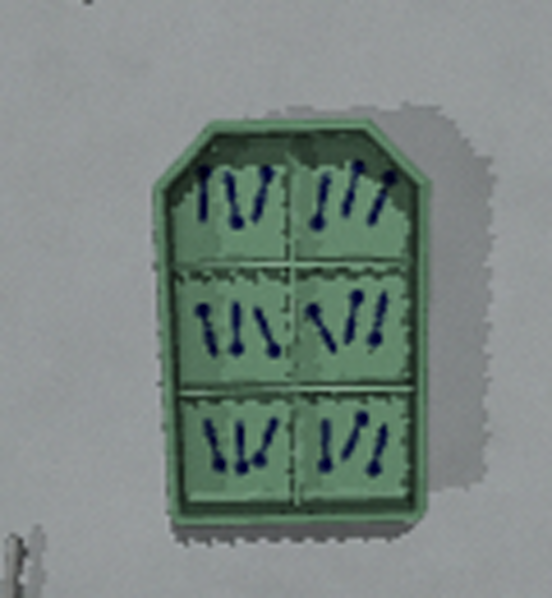

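The view shows the green tray's rim corners at about (172,523), (424,521), (430,186), (370,122), (210,122) and (155,188).

```bash
python3 - <<'E'
from h import *
c=np.load('cam_wrist.npz')
N=lambda L:np.array(L)/4.6+[195,75]-.4
r=fit(c,N([(172,523),(424,521),(430,186),(370,122),(210,122),(155,188)]),.024); print(r)
s=bot.read_state(); y=np.degrees(2*np.arctan2(s["tcp_rot"][1],s["tcp_rot"][0])); print(y)
E
```

```text
(array([455.8,  18.3,  18.7]), array([1.2, 0.6, 0.8, 0.5, 0.5, 0.4]))
-342.14578725778284
```

Request:
{"op": "drive_tool", "data": {"deltas": [{"hand": 1,"offset": [2,0.6,-5],"angular": [0,0,0.9]},{"hand": 1,"offset": [3.2,1.05,-10],"angular": [0,0,0.9]},{"hand": 1,"offset": [3.2,1.05,-14],"angular": [0,0,0.9]},{"hand": 1,"offset": [3.2,1.05,-16.5],"angular": [0,0,0.9]},{"hand": 1,"offset": [3.2,1.05,-17.5],"angular": [0,0,0.9]},{"hand": 1,"offset": [3.2,1.05,-17.9],"angular": [0,0,0.9]},{"hand": 1,"offset": [3.2,1.05,-17.9],"angular": [0,0,0.9]},{"hand": 1,"offset": [3.2,1.05,-17.9],"angular": [0,0,0.9]}]}}

```text
time: 22.45
tool_pos: [0.4551, 0.0173, 0.0011]
tcp_rot: [3.099, 0.51, 0.004]
wrist_force: [-1.1, 0.6, -0.1]
width: 1.0
```

Request:
{"op": "drive_tool", "data": {"deltas": [{"hand": 0.7,"offset": [0,0,0],"angular": [0,0,0]},{"hand": 0.6,"offset": [0,0,0],"angular": [0,0,0]},{"hand": 0.6,"offset": [0,0,0],"angular": [0,0,0]},{"hand": 0.6,"offset": [0,0,0],"angular": [0,0,0]},{"hand": 0.6,"offset": [0,0,0],"angular": [0,0,0]}]}}

```text
time: 23.08
tool_pos: [0.4547, 0.0172, 0.0009]
tcp_rot: [3.1, 0.51, 0.002]
wrist_force: [-1.1, 0.5, 6.3]
width: 0.743
```

```bash
python3 - <<'E'
from h import *
s=bot.read_state();print(s["tool_pos"],s["tcp_rot"],s["width"])
c=snap("wrist",'w7.png',scale=1.5)
E
```

```text
[0.45472595 0.01724309 0.00093887] [3.09964348e+00 5.10070301e-01 2.27194198e-03] 0.7431264601158069
```

View pics/w7.png

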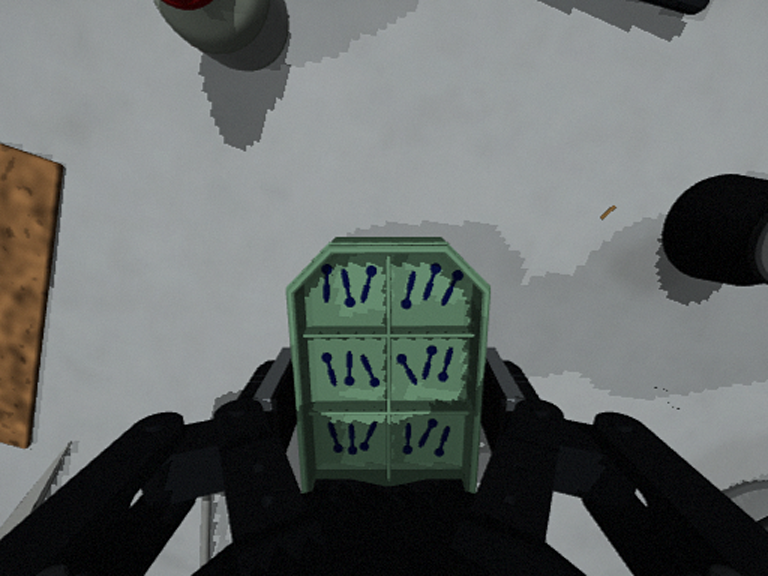

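```bash
python3 - <<'E'
from h import *
from scipy.spatial.transform import Rotation as Ro
c=np.load('cam_wrist.npz'); s=bot.read_state()
# level frame at the TCP, x along tool x
a=2*np.arctan2(s["tcp_rot"][1],s["tcp_rot"][0]); Rz=Ro.from_euler('z',a).as_matrix()
L=dict(mtx=c["mtx"],R=c["R"]@Rz,t=c["R"]@s["tool_pos"]+c["t"])
for n,fn,o,rows in(("cream",'w2',2.7,(341,420)),("amber",'w4',2.8,(343,422)),("cork",'w5',2.2,(340,418)),("green",'w7',-.9,(336,412))):
    g=cv2.cvtColor(cv2.imread('pics/%s.png'%fn),cv2.COLOR_BGR2GRAY)
    for h in(18,20):
        P=back(L,[(389/1.5-.2,r/1.5-.2) for r in rows],(o+h)/1e3)*1e3
        print(n,h,P[:,:2].round(1).tolist())
    # rim front edge: 6 corners
def six(n,o,uv):
    r=fit(L,np.array(uv)/1.5-.2,(o+24)/1e3,idx=[2,3,4,5],p0=(0,0,0)); print(n,r)
six('cream',2.7,[(491,293),(447,249),(332,249),(286,293)])
six('amber',2.8,[(493,296),(447,251),(331,251),(287,296)])
six('green',-.9,[(489,290),(445,246),(333,246),(288,290)])
E
```

```text
cream 18 [[17.3, 0.0], [-12.6, 0.0]]
cream 20 [[18.2, 0.1], [-11.3, 0.0]]
amber 18 [[16.7, 0.0], [-13.4, 0.0]]
amber 20 [[17.6, 0.1], [-12.0, 0.0]]
cork 18 [[17.5, 0.0], [-12.2, 0.0]]
cork 20 [[18.4, 0.1], [-10.8, 0.0]]
green 18 [[17.6, 0.0], [-11.8, 0.0]]
green 20 [[18.4, 0.0], [-10.5, 0.0]]
cream (array([ 1.5,  0.1, -0.1]), array([1.3, 1.1, 1.4, 1. ]))
amber (array([ 0.7, -0.1,  0.1]), array([0.8, 1.2, 0.9, 1.1]))
green (array([ 1.5,  0.2, -0. ]), array([1. , 1.1, 1.3, 0.8]))
```

Request:
{"op": "drive_tool", "data": {"deltas": [{"hand": 0.6,"offset": [0,0,1],"angular": [0,0,0]},{"hand": 0.6,"offset": [0,0,4],"angular": [0,0,0]},{"hand": 0.6,"offset": [0,0,9],"angular": [0,0,-3]},{"hand": 0.6,"offset": [1,-1,13],"angular": [0,0,-8]},{"hand": 0.6,"offset": [4,-4,13],"angular": [0,0,-14]},{"hand": 0.6,"offset": [8,-7.5,13],"angular": [0,0,-20]},{"hand": 0.6,"offset": [12,-11.5,13],"angular": [0,0,-26]},{"hand": 0.6,"offset": [16,-15,13],"angular": [0,0,-31.6]}]}}

```text
time: 24.12
tool_pos: [0.6148, -0.1341, 0.1302]
tcp_rot: [-3.121, 0.359, -0.0]
wrist_force: [-0.0, 1.0, -0.3]
width: 0.74
```

Request:
{"op": "drive_tool", "data": {"deltas": [{"hand": 0.6,"offset": [1.2,-1.2,-1],"angular": [0,0,0]},{"hand": 0.6,"offset": [1.2,-1.2,-4],"angular": [0,0,0]},{"hand": 0.6,"offset": [1.2,-1.2,-7],"angular": [0,0,0]},{"hand": 0.6,"offset": [1.2,-1.2,-8.5],"angular": [0,0,0]},{"hand": 0.6,"offset": [1.2,-1.2,-8.5],"angular": [0,0,0]},{"hand": 0.6,"offset": [1.2,-1.2,-8.5],"angular": [0,0,0]}]}}

```text
time: 24.88
tool_pos: [0.6268, -0.1447, 0.0462]
tcp_rot: [3.122, -0.352, 0.003]
wrist_force: [-0.5, -0.6, -0.1]
width: 0.743
```

Request:
{"op": "drive_tool", "data": {"deltas": [{"hand": 0.6,"offset": [0,0,-0.5],"angular": [0,0,0]},{"hand": 0.6,"offset": [0,0,-1],"angular": [0,0,0]},{"hand": 0.6,"offset": [0,0,-1],"angular": [0,0,0]}]}}

```text
time: 25.25
tool_pos: [0.6255, -0.1446, 0.0345]
tcp_rot: [-3.122, 0.353, 0.001]
wrist_force: [-0.3, -0.5, -1.2]
width: 0.737
```

Request:
{"op": "drive_tool", "data": {"deltas": [{"hand": 0.6,"offset": [0.11,-0.04,0],"angular": [0,0,0]},{"hand": 0.6,"offset": [0.11,-0.04,-0.2],"angular": [0,0,0]},{"hand": 0.6,"offset": [0.11,-0.04,-0.4],"angular": [0,0,0]},{"hand": 0.6,"offset": [0.11,-0.04,-0.6],"angular": [0,0,0]},{"hand": 0.6,"offset": [0.11,-0.04,-0.75],"angular": [0,0,0]},{"hand": 0.6,"offset": [0.11,-0.04,-0.85],"angular": [0,0,0]},{"hand": 0.6,"offset": [0.11,-0.04,-0.85],"angular": [0,0,0]}]}}

```text
time: 26.12
tool_pos: [0.6269, -0.1451, 0.027]
tcp_rot: [3.122, -0.353, -0.0]
wrist_force: [-3.0, 0.8, 3.9]
width: 0.742
```

Contact came at z=0.0270, where 0.0269 was expected, so green is seated. I'll release it and go to look at the cover.

Request:
{"op": "drive_tool", "data": {"deltas": [{"hand": 0.85,"offset": [0,0,0],"angular": [0,0,0]},{"hand": 1,"offset": [0,0,0.1],"angular": [0,0,0]},{"hand": 1,"offset": [0,0,0.1],"angular": [0,0,0]},{"hand": 1,"offset": [0,0,4],"angular": [0,0,0]},{"hand": 1,"offset": [0,1,9],"angular": [0,0,4]},{"hand": 1,"offset": [-1,5,14],"angular": [0,0,9]},{"hand": 1,"offset": [-2,10,15],"angular": [0,0,13]},{"hand": 1,"offset": [-2.5,14.6,15],"angular": [0,0,17.4]}]}}

```text
time: 27.12
tool_pos: [0.603, 0.0021, 0.1791]
tcp_rot: [3.139, 0.126, 0.007]
wrist_force: [0.4, 0.5, -0.7]
width: 1.002
```

Request:
{"op": "drive_tool", "data": {"deltas": [{"hand": 1,"offset": [0,0,0],"angular": [0,0,0]},{"hand": 1,"offset": [0,0,0],"angular": [0,0,0]},{"hand": 1,"offset": [0,0,0],"angular": [0,0,0]}]}}

```text
time: 27.5
tool_pos: [0.6021, -0.0002, 0.1761]
tcp_rot: [3.139, 0.121, -0.001]
wrist_force: [0.9, -0.7, 0.4]
width: 0.997
```

```bash
python3 - <<'E'
from h import *
s=bot.read_state();print(s["tool_pos"],s["tcp_rot"],s["width"])
c=snap("wrist",'w8.png',crop=(195,75,355,205),scale=4.6); print(proj(c,[.636,.0035,.010]))
E
```

```text
[ 6.02059885e-01 -2.06235507e-04  1.76056582e-01] [ 3.13897021e+00  1.20859892e-01 -7.79200423e-04] 0.9973199044001761
[[257.81216794 145.67818225]]
```

View pics/w8.png

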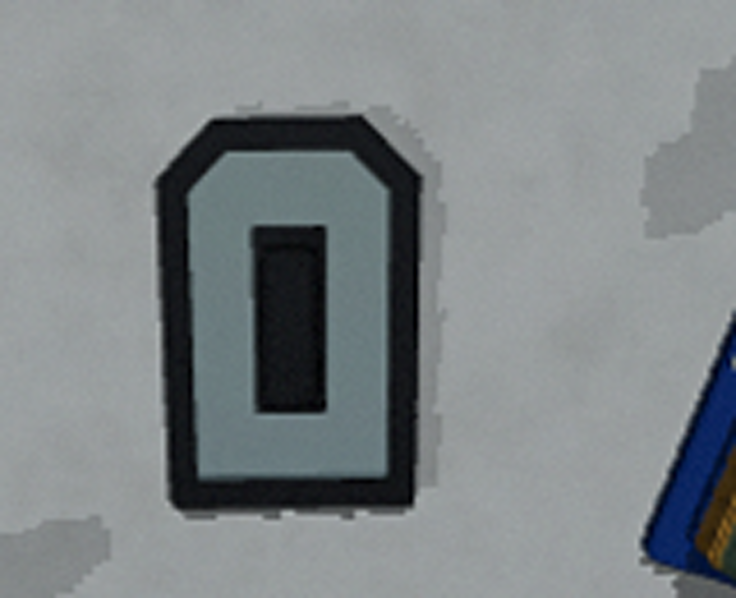

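```bash
python3 - <<'E'
from h import *
c=np.load('cam_wrist.npz')
N=lambda L:np.array(L)/4.6+[195,75]-.4
print(fit(c,N([(170,505),(414,505),(420,178),(362,117),(214,119),(156,183)]),.010))
b=back(c,N([(255,411),(326,411),(326,243),(255,243)]),.031)*1e3; print(b[:,:2].round(1),b.mean(0))
s=bot.read_state(); print(np.degrees(2*np.arctan(s["tcp_rot"][1]/s["tcp_rot"][0])))
E
```

```text
(array([637.4,   3.8,   5. ]), array([1.3, 0.7, 0.5, 0.5, 0.7, 0.8]))
[[618.3  10.5]
 [619.6  -6.1]
 [658.   -2.9]
 [656.8  13.1]] [638.20913456   3.66123052  31.        ]
4.398877851515082
```

Request:
{"op": "drive_tool", "data": {"deltas": [{"hand": 0.6,"offset": [2,0.4,-4],"angular": [0,0,0.6]},{"hand": 0.5,"offset": [3.5,0.4,-8],"angular": [0,0,0.6]},{"hand": 0.5,"offset": [3.5,0.4,-12],"angular": [0,0,0.6]},{"hand": 0.5,"offset": [3.5,0.4,-14],"angular": [0,0,0.6]},{"hand": 0.5,"offset": [3.5,0.4,-15.5],"angular": [0,0,0.6]},{"hand": 0.5,"offset": [3.5,0.4,-16],"angular": [0,0,0.6]},{"hand": 0.5,"offset": [3.5,0.4,-16],"angular": [0,0,0.6]},{"hand": 0.5,"offset": [3.5,0.4,-16],"angular": [0,0,0.6]}]}}

```text
time: 28.55
tool_pos: [0.6382, 0.0049, 0.018]
tcp_rot: [3.138, 0.14, 0.004]
wrist_force: [0.3, 0.3, -0.5]
width: 0.5
```

Request:
{"op": "drive_tool", "data": {"deltas": [{"hand": 0.3,"offset": [0,0,-0.2],"angular": [0,0,0]},{"hand": 0.1,"offset": [0,0,-0.2],"angular": [0,0,0]},{"hand": 0.05,"offset": [0,0,-0.2],"angular": [0,0,0]},{"hand": 0.05,"offset": [0,0,-0.2],"angular": [0,0,0]},{"hand": 0.05,"offset": [0,0,-0.2],"angular": [0,0,0]},{"hand": 0.05,"offset": [0,0,-0.2],"angular": [0,0,0]}]}}

```text
time: 29.3
tool_pos: [0.6376, 0.0049, 0.0151]
tcp_rot: [3.138, 0.14, 0.002]
wrist_force: [-1.6, 0.8, 4.8]
width: 0.148
```

```bash
python3 - <<'E'
from h import *
s=bot.read_state();print(s["tool_pos"],s["tcp_rot"],s["width"])
c=snap("wrist",'w9.png',scale=1.5)
E
```

```text
[0.63755183 0.00494952 0.01505968] [3.13845684e+00 1.39714547e-01 1.60756936e-03] 0.14846805845216948
```

View pics/w9.png

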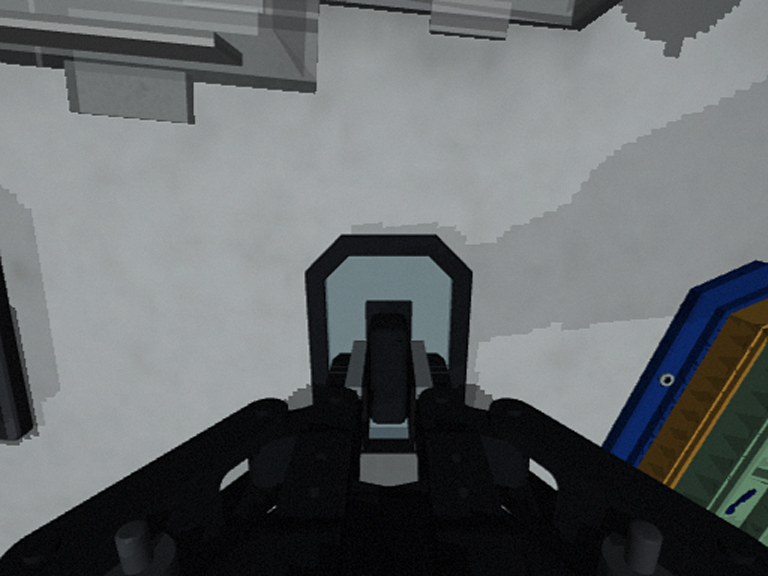

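```bash
python3 - <<'E'
from h import *
c=np.load('cam_wrist.npz'); s=bot.read_state()
from scipy.spatial.transform import Rotation as Ro
a=2*np.arctan(s["tcp_rot"][1]/s["tcp_rot"][0]); Rz=Ro.from_euler('z',a).as_matrix()
L=dict(mtx=c["mtx"],R=c["R"]@Rz,t=c["R"]@s["tool_pos"]+c["t"])
print(np.degrees(a),fit(L,np.array([(472,272),(436,236),(341,236),(306,272)])/1.5-.2,.010-.01506,idx=[2,3,4,5],p0=(0,0,0)))
E
```

```text
5.094116376042659 (array([-0.1, -0.1,  0.1]), array([0.6, 0.6, 0.5, 0.8]))
```

Request:
{"op": "drive_tool", "data": {"deltas": [{"hand": 0.05,"offset": [0,0,1],"angular": [0,0,0]},{"hand": 0.05,"offset": [0,0,4],"angular": [0,0,0]},{"hand": 0.05,"offset": [0,-1,8],"angular": [0,0,-4]},{"hand": 0.05,"offset": [-0.3,-5,10],"angular": [0,0,-9]},{"hand": 0.05,"offset": [-0.6,-10,10],"angular": [0,0,-14]},{"hand": 0.05,"offset": [-0.9,-14,10],"angular": [0,0,-18]},{"hand": 0.05,"offset": [-0.9,-15,8],"angular": [0,0,-18]},{"hand": 0.05,"offset": [-0.9,-15,6.2],"angular": [0,0,-18]}]}}

```text
time: 30.35
tool_pos: [0.6271, -0.1452, 0.0747]
tcp_rot: [-3.121, 0.354, 0.003]
wrist_force: [-0.7, 0.6, -1.3]
width: 0.153
```

Request:
{"op": "drive_tool", "data": {"deltas": [{"hand": 0.05,"offset": [0,0,0],"angular": [0,0,0]},{"hand": 0.05,"offset": [0,0,-0.5],"angular": [0,0,0]},{"hand": 0.05,"offset": [0,0,-0.5],"angular": [0,0,0]},{"hand": 0.05,"offset": [0,0,-0.5],"angular": [0,0,0]}]}}

```text
time: 30.85
tool_pos: [0.6285, -0.1447, 0.072]
tcp_rot: [3.122, -0.352, 0.001]
wrist_force: [-0.6, -0.5, -0.8]
width: 0.151
```

Request:
{"op": "drive_tool", "data": {"deltas": [{"hand": 0.05,"offset": [0,-0.06,-0.4],"angular": [0,0,0]},{"hand": 0.05,"offset": [0,-0.06,-0.6],"angular": [0,0,0]},{"hand": 0.05,"offset": [0,-0.06,-0.8],"angular": [0,0,0]},{"hand": 0.05,"offset": [0,-0.06,-1],"angular": [0,0,0]},{"hand": 0.05,"offset": [0,-0.06,-1.2],"angular": [0,0,0]},{"hand": 0.05,"offset": [0,-0.06,-1.35],"angular": [0,0,0]},{"hand": 0.05,"offset": [0,-0.06,-1.35],"angular": [0,0,0]}]}}

```text
time: 31.72
tool_pos: [0.628, -0.1457, 0.059]
tcp_rot: [3.122, -0.353, -0.0]
wrist_force: [-3.6, 0.6, 6.0]
width: 0.15
```

Contact came at z=0.0590, where 0.0591 was expected. I'll release, back off upwards and check.

Request:
{"op": "drive_tool", "data": {"deltas": [{"hand": 0.3,"offset": [0,0,0.1],"angular": [0,0,0]},{"hand": 0.5,"offset": [0,0,0.1],"angular": [0,0,0]},{"hand": 0.5,"offset": [0,0,0.1],"angular": [0,0,0]},{"hand": 0.5,"offset": [0,0,4],"angular": [0,0,0]},{"hand": 0.5,"offset": [-2,0,9],"angular": [0,0,0]},{"hand": 0.5,"offset": [-5,0.5,14],"angular": [0,0,0]},{"hand": 0.5,"offset": [-5,0.5,14],"angular": [0,0,0]},{"hand": 0.5,"offset": [-5,0.5,14],"angular": [0,0,0]}]}}

```text
time: 32.72
tool_pos: [0.578, -0.1407, 0.1979]
tcp_rot: [3.122, -0.353, 0.001]
wrist_force: [0.6, -0.3, -0.1]
width: 0.496
```

```bash
python3 - <<'E'
from h import *
c=snap("wrist",'wf.png'); s=snap("scene",'sf.png')
a=cv2.resize(c["frame"][40:240,160:360],None,fx=2,fy=2,interpolation=cv2.INTER_CUBIC)
b=cv2.resize(s["frame"][120:320,180:380],None,fx=2,fy=2,interpolation=cv2.INTER_CUBIC)
cv2.imwrite('pics/fin.png',np.hstack([a,b]))
E
```

```text
(no output)
```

View pics/fin.png

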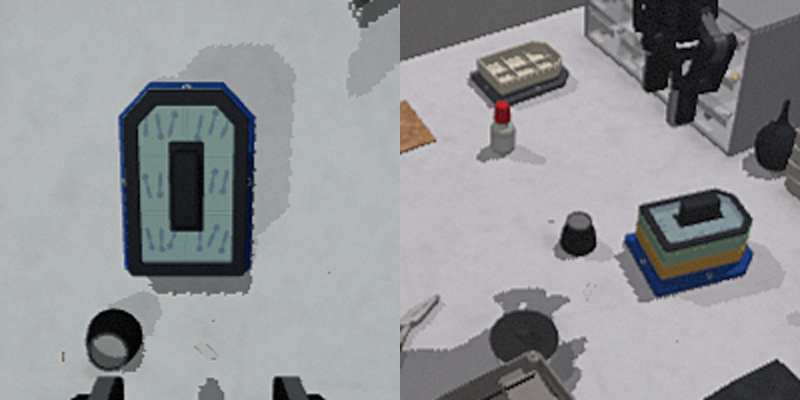

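The final views show the stack (amber, green, cover) flush in the blue nest with chamfers matched, and cream seated in the grey nest. The bottle, loupe and jar stand where they were, and the gripper is clear, so I'm handing in.

```bash
python3 -c "
from workcell import bot
print(bot.finish_job())"
```

```text
the job is handed in; nothing more can be done
None
```

The job is done and handed in at about 33 s of the 131 s allowed. I moved cream to the cork pad, amber to the blue nest and cream to the grey nest. Then I stacked green on amber and closed the stack with the dust cover.

- **Seating:** each part made contact within about 0.1 mm of its expected seated height: amber 5.2 mm, cream 5.8, green 27.0 and cover 59.0 (TCP height). Reported wrist forces at set-down were 11 N or less in the nests and stack, and 19 N on the cork pad.
- **Final pictures:** the stack looks flush and level with the chamfers matched, and cream sits in the grey nest. The bottle, loupe and jar appear unmoved, though I checked that by eye and did not measure it.
- **Disagreements:** none of the checks failed. The first top-camera positions were 1–4 mm off the close wrist-camera views, with up to 4° of turn on cream, so I used the wrist views.

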